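# Lock the blue lid onto the desk jar

## Robot

A 6-joint arm with a two-finger parallel gripper is mounted at the origin on the work surface. World frame = base frame: x ahead of the robot, y to its left, z up, the work surface at z = 0. Lengths are in mm, angles in degrees, forces in N, time in s.
With the tool pointing down it reaches from about 300 to 850 mm from the base axis. Payload 4.2 kg.
Tool frame: the origin (TCP) lies midway between the tips of the shut fingers; the grasp point (between the pads) lies 19 mm behind it; z points along the fingers, y is the direction in which the jaws open and shut (so a half turn about z gives the same grasp; the last joint's range is limited). The gripper opens to 91 mm and grips with 3 to 60 N. Pads are 32 mm wide; open, the fingers measure 118 mm over their backs; the gripper's body (76 mm by 178 mm) begins 60 mm behind the grasp point.
Start: joints at [69.156, 18.312, 89.639, -0, 72.044, -1.146], TCP at [193.817, 541.367, 213.976] pointing down, gripper open.
Joint ranges: [-177.97, 177.97], [-48.28, 115.42], [12.27, 149.76], [-77.06, 257.06], [2.81, 150.46], [-146.56, 146.56]. Speed limits (degrees/s): [147.25, 147.25, 180, 180, 180, 180].

## Interface

Orientations are given as [roll, pitch, yaw] about the fixed x, y, z axes, in that order (R = Rz(yaw) Ry(pitch) Rx(roll)).
In Python, from workcell import env gives the robot as it stands.
- The arm moves only by the shell command python3 -m jog 'ROWS' [FORCE]. ROWS is JSON, a list of rows, each an object of numbers: "dx", "dy", "dz": the shift along the world's x, y, z in m; "wx", "wy", "wz": the turn, a rotation vector about the world's x, y, z in rad; "grip": the gripper's target within -1 to 1 (shut at 1, half-way at 0, fully open at -1). In form: [{"dx": .., "dy": .., "dz": .., "wx": .., "wy": .., "wz": .., "grip": ..}, ...]. A call has 1 to 10 rows; each row shifts and turns the commanded pose from where the row before left it; what a row does not reach is not made up. A row lasts 1/10 s, in which the tool goes at most 50 mm and 8.59 degrees, less where a joint would pass 70% of its speed; a pose out of reach is approached as far as the arm can. A call with a gripper value outside its range is refused whole. The fingers move at their own pace and stop on an object; FORCE is the grip in N (left out, the last holds). Time passes only in rows, so rows that do not move let the fingers close. It gives the time, the measured TCP pose, the force and the opening at its end, in the units of the state.
- env.state(): the state, without advancing time (a new reading comes with each control period).
- env.grab_frame(name): name is "scene" or "top" or "wrist"; returns the picture (480x640x3 uint8, red, green, blue); there is no depth.
- env.get_calibration(name): a dict with "fx", "fy", "cx", "cy" (pixels), "R" (3x3) and "t" (3): a world point X has camera coordinates R X + t. Camera axes: x right, y down, z forward; pixel columns grow to the right and rows downward; lengths in mm; the calibration is good to about 2 mm. A picture is of the moment at which its call begins: read the wrist's pose just before it. get_calibration takes no time and is no camera call; for the wrist camera it gives the pose at the moment of the call.
- env.job_done(): hands the job in, once; it reports no verdict.
The state is a dict: "time_s": time; "qpos": joint angles; "qvel": joint speeds; "effort": joint torques, N m; "ee_pos": TCP position; "ee_rot": TCP orientation; "force": force on the tool from outside, world axes, zero at the start; "torque": the same for the moment, N m; "gripper_width": finger opening in mm.
Only numpy, scipy, OpenCV 4.12 (cv2) and the standard library are available. Lean on these libraries where they do the work, as an engineer would, in place of code of your own. Each camera call takes 0.05 s, during which the arm holds its last target. There are 200 camera calls.

## Task

Close the blue-banded glass jar on the desk with its blue lid: take the lid off its clear stand, turn it so that the bar under it lines up with the slot in the jar's mouth, and press it down until it drops in and sits flat. Then turn the lid a quarter turn, either way, so that the bar lies crosswise under the slot, and let go. Leave the orange lid where it is.

Things in the scene. Friction and masses are not known exactly. Their poses are not given: they have to be found in the camera images.
- blue_lid_grip (a point): Blue lid, about 120 g, loose on a fixed clear stand. Top down: grip fin 48 (x) x 14 (y) x 34 mm tall, white stripe on top; disc 72 mm across, 8 thick; neck 12 across, 10 long; bar 48 x 12 x 8 mm, parallel to the fin. Point: fin centre in plan, 12 mm below fin top, 30 above disc underside, 48 above bar underside. x along fin and bar, z up; a half turn changes nothing.
- blue_stand: Fixed clear acrylic stand under the blue lid, 84 x 84 mm, 24 mm high; origin under its centre, on the desk. The lid's disc lies on its two rails (along its x, 30 mm apart) and the bar hangs between them; the lid lifts straight out.
- jar_mouth (a point): Slot centre, top face of a fixed square glass jar (88 mm, 80 high, blue band). Steel top plate 5 mm thick, through slot 60 (x) x 22 mm (y), hollow below. With the bar along the slot (within 12 degrees) the lid drops until its disc lies on the plate, lid point 30 mm above this one; it then turns freely either way, with no stop. z up; a half turn changes nothing.
- orange_lid_grip (a point): The same point on the orange lid, which is alike in shape and size and waits on a stand of its own. It belongs elsewhere and stays there.
There are look-alikes about, which are no part of the job. There is more than one size of the part that bears blue_lid_grip; the job needs the smaller.

How it is judged:
By the outcome, as a careful person would: the job done as asked, in the order asked, and still so for the second after the job is handed in, with the robot touching nothing.
It also fails if it takes over 43 s, if anything falls off the work surface, if the arm or the gripper's body presses on something with over 40 N, if the wrist force passes 120 N, or if a joint passes its speed limit or range.

## Working session

There is one attempt and no reset: what is moved stays moved. The work goes in short steps, Python scripts to look and compute and a shell command to move; the robot and the scene stay as the last step left them, time stands still between calls to the robot, and variables do not carry over. Pictures are saved under pics/ and viewed, about 8 in all and at most 12, crops included, and the job is handed in when it is done.

```bash
mkdir -p pics; ls
python3 - <<'E'
from workcell import env
import cv2,numpy as np
for n in("scene","top"):
    im=env.grab_frame(n); cv2.imwrite(f"pics/{n}1.png",im[:,:,::-1])
    c=env.get_calibration(n); print(n,c["fx"],c["cx"],c["cy"],(-np.array(c["R"]).T@c["t"]).round(), np.array(c["R"]).round(2).tolist())
s=env.state(); print(s["time_s"],s["ee_pos"],s["ee_rot"],s["gripper_width"])
c=env.get_calibration("wrist");print((-np.array(c["R"]).T@c["t"]).round(), np.array(c["R"]).round(2).tolist(),c["fx"])
E
```

```text
pics
scene 517.7071047780538 312.8749525890729 238.74006249507457 [1026.  -93.  697.] [[0.16, 0.99, 0.01], [0.76, -0.12, -0.64], [-0.63, 0.11, -0.77]]
top 475.7512631740246 314.92137544235845 232.4361248137154 [450.   8. 844.] [[-0.01, -1.0, 0.02], [-1.0, 0.01, -0.09], [0.09, -0.02, -1.0]]
0.1 [193.65008029 540.93563062 213.20365329] [-1.79907759e+02 -1.04333625e-03  1.60300797e+02] 91.16693990980271
[129. 564. 385.] [[0.34, 0.94, -0.0], [0.91, -0.33, 0.24], [0.23, -0.08, -0.97]] 345.09398852693937
```

View pics/scene1.png

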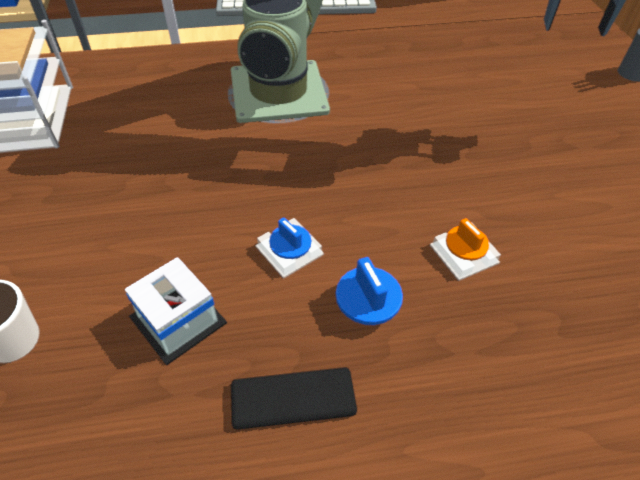

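View pics/top1.png

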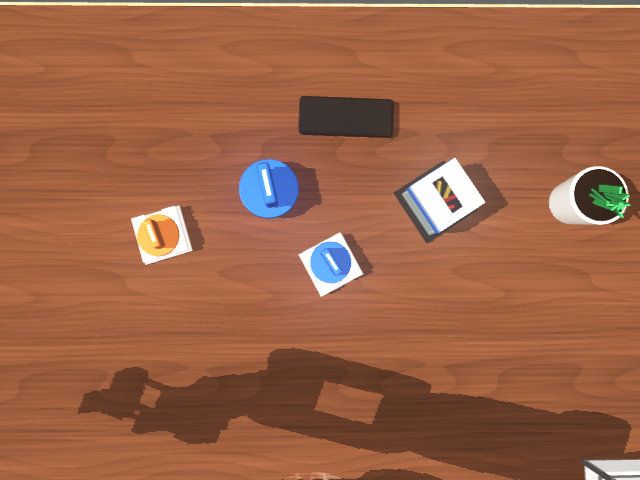

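The scene shows three lids and one jar. Candidates:
- **Small blue lid on a clear stand:** scene (291,238), top (331,262). I choose this one.
- **Large blue lid, no stand visible:** scene (370,293), top (268,188). This is the look-alike.
- **Orange lid:** scene (467,240), top (158,235). It stays where it is.
- **Jar with blue band:** scene (177,305), top (440,200). The slot is at scene (167,291), top (448,194).

Next I'll measure in both fixed views.

```bash
cat > h.py <<'E'
import cv2,numpy as np
from workcell import env
def ray(c,p,z):
    R=np.array(c["R"]);t=np.array(c["t"]);o=-R.T@t
    d=R.T@np.array([(p[0]-c["cx"])/c["fx"],(p[1]-c["cy"])/c["fy"],1.])
    return o+d*(z-o[2])/d[2]
def blobs(mask,amin=20):
    cs,h=cv2.findContours(mask.astype(np.uint8)*255,cv2.RETR_CCOMP,cv2.CHAIN_APPROX_NONE)
    return [(c,h[0][i]) for i,c in enumerate(cs) if cv2.contourArea(c)>amin]
def rect_on(c,cnt,z):
    P=np.array([ray(c,p[0],z)[:2] for p in cnt],np.float32)
    (x,y),(w,h),a=cv2.minAreaRect(P)
    if w<h: w,h,a=h,w,a+90
    return [round(float(v),1) for v in (x,y,w,h,a%180)]
E
python3 - <<'E'
from h import *
for n,lid,jar in(("top",(331,262),(440,200)),("scene",(291,238),(172,290))):
    im=cv2.imread(f"pics/{n}1.png"); c=env.get_calibration(n)
    hsv=cv2.cvtColor(im,cv2.COLOR_BGR2HSV); H,S,V=cv2.split(hsv)
    X,Y=np.meshgrid(range(640),range(480))
    near=lambda p,r:np.hypot(X-p[0],Y-p[1])<r
    blue=(H>100)&(H<125)&(S>130)&near(lid,45)
    for b,_ in blobs(blue,100): print(n,"blue z32",rect_on(c,b,32), len(b))
    # stripe: pale pixels enclosed by blue hull
    hull=np.zeros((480,640),np.uint8)
    big=max(blobs(blue,100),key=lambda q:cv2.contourArea(q[0]))[0]; cv2.fillConvexPoly(hull,cv2.convexHull(big),1)
    hull=cv2.erode(hull,np.ones((3,3)))
    for b,_ in blobs((S<110)&(V>150)&(hull>0),8): print(n,"stripe z66",rect_on(c,b,66))
    white=(S<40)&(V>150)&near(jar,50)
    for b,h in blobs(white,60): print(n,"white z80","hole" if h[3]>=0 else "outer",rect_on(c,b,80),cv2.boundingRect(b))
a=cv2.imread("pics/top1.png")[130:310,290:510]; cv2.imwrite("pics/crop1.png",cv2.resize(a,None,fx=3,fy=3,interpolation=cv2.INTER_CUBIC))
E
```

```text
top blue z32 [472.4, -36.5, 68.1, 66.6, 179.6] 114
top stripe z66 [472.5, -36.3, 30.8, 6.1, 31.5]
top white z80 outer [549.7, -176.4, 81.8, 9.2, 32.4] (402, 191, 32, 44)
top white z80 outer [580.5, -225.9, 90.8, 89.3, 122.4] (410, 158, 75, 74)
top white z80 hole [580.3, -225.8, 62.0, 23.2, 32.2] (432, 176, 31, 38)
scene blue z32 [472.6, -33.3, 79.9, 69.3, 150.8] 138
scene stripe z66 [471.7, -33.4, 30.5, 10.1, 33.2]
scene white z80 outer [584.1, -223.6, 94.4, 89.3, 32.4] (125, 258, 87, 74)
scene white z80 hole [593.8, -217.6, 34.8, 23.4, 32.1] (161, 286, 23, 24)
```

View pics/crop1.png

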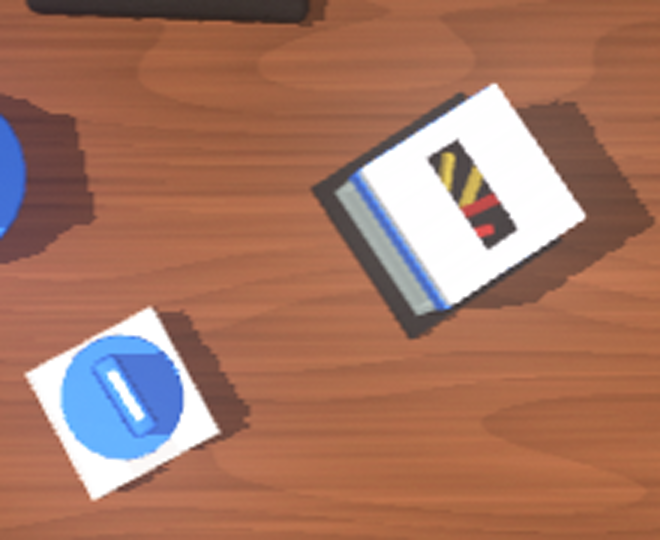

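The crop confirms the choice. The small blue lid sits on its stand with the stripe at about 32° in the world frame. The slot measures 62x23 mm, against 60x22 expected, also at about 32°. The lid is near (472,-35) and the slot near (580,-226). I'll go above the lid and turn the tool to yaw 32°.

```bash
python3 -m jog '[{"dx":0.0185,"dy":-0.0384,"wz":-0.149,"grip":-1},{"dx":0.0185,"dy":-0.0384,"wz":-0.149,"grip":-1},{"dx":0.0185,"dy":-0.0384,"wz":-0.149,"grip":-1},{"dx":0.0185,"dy":-0.0384,"wz":-0.149,"grip":-1},{"dx":0.0185,"dy":-0.0384,"wz":-0.149,"grip":-1},{"dx":0.0185,"dy":-0.0384,"wz":-0.149,"grip":-1},{"dx":0.0185,"dy":-0.0384,"wz":-0.149,"grip":-1},{"dx":0.0185,"dy":-0.0384,"wz":-0.149,"grip":-1},{"dx":0.0185,"dy":-0.0384,"wz":-0.149,"grip":-1},{"dx":0.0185,"dy":-0.0384,"wz":-0.149,"grip":-1}]' 25
python3 -m jog '[{"dx":0.0185,"dy":-0.0384,"dz":-0.012,"wz":-0.149,"grip":-1},{"dx":0.0185,"dy":-0.0384,"dz":-0.012,"wz":-0.149,"grip":-1},{"dx":0.0185,"dy":-0.0384,"dz":-0.012,"wz":-0.149,"grip":-1},{"dx":0.0185,"dy":-0.0384,"dz":-0.012,"wz":-0.149,"grip":-1},{"dx":0.0185,"dy":-0.0384,"dz":-0.012,"wz":-0.149,"grip":-1},{"grip":-1},{"grip":-1},{"grip":-1}]'
cat > w.py <<'E'
from h import *
import sys
s=env.state(); c=env.get_calibration("wrist"); im=env.grab_frame("wrist")[:,:,::-1].copy()
cv2.imwrite(sys.argv[1],im); print(s["ee_pos"].round(1),np.round(s["ee_rot"],1),s["gripper_width"],np.round(s["qpos"]),np.round(s["force"],1))
H,S,V=cv2.split(cv2.cvtColor(im,cv2.COLOR_BGR2HSV))
z=float(sys.argv[2])
blue=(H>100)&(H<125)&(S>130)
for b,_ in blobs(blue,400):
    print("blue",rect_on(c,b,z-34),cv2.boundingRect(b))
    hull=np.zeros((480,640),np.uint8); cv2.fillConvexPoly(hull,cv2.convexHull(b),1); hull=cv2.erode(hull,np.ones((3,3)))
    for q,_ in blobs((S<110)&(V>150)&(hull>0),20): print(" stripe",rect_on(c,q,z),cv2.boundingRect(q))
for q,h in blobs((S<40)&(V>150),300): 
    if h[3]>=0: print("hole@80",rect_on(c,q,80),cv2.boundingRect(q))
E
python3 w.py pics/w1.png 66
```

```text
[193.7 540.9 213.2] [-179.9   -0.   160.3] 91.16693990980271 [69. 18. 90. -0. 72. -1.] [-0.3 -0.5 -0.1]invalid input
invalid input
```

View pics/w1.png

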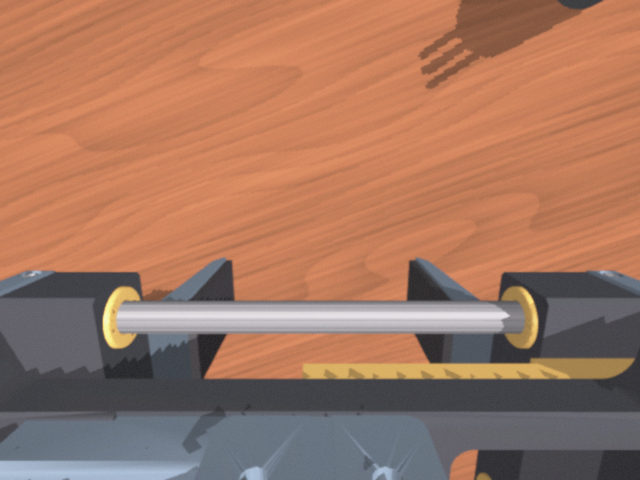

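The robot hasn't moved: the moves were refused, probably because every row needs all the keys. The picture shows bare desk. I'll send full rows.

```bash
python3 -m jog '[{"dx":0.0185,"dy":-0.0384,"dz":0,"wx":0,"wy":0,"wz":-0.149,"grip":-1},{"dx":0.0185,"dy":-0.0384,"dz":0,"wx":0,"wy":0,"wz":-0.149,"grip":-1},{"dx":0.0185,"dy":-0.0384,"dz":0,"wx":0,"wy":0,"wz":-0.149,"grip":-1},{"dx":0.0185,"dy":-0.0384,"dz":0,"wx":0,"wy":0,"wz":-0.149,"grip":-1},{"dx":0.0185,"dy":-0.0384,"dz":0,"wx":0,"wy":0,"wz":-0.149,"grip":-1},{"dx":0.0185,"dy":-0.0384,"dz":0,"wx":0,"wy":0,"wz":-0.149,"grip":-1},{"dx":0.0185,"dy":-0.0384,"dz":0,"wx":0,"wy":0,"wz":-0.149,"grip":-1},{"dx":0.0185,"dy":-0.0384,"dz":0,"wx":0,"wy":0,"wz":-0.149,"grip":-1}]' 25
```

```text
time_s: 0.95
ee_pos: [342.1, 232.5, 213.9]
ee_rot: [180.0, 0.0, 91.7]
force: [0.2, 0.9, -0.2]
gripper_width: 91.1
```

```bash
python3 -m jog '[{"dx":0.0185,"dy":-0.0384,"dz":-0.008,"wx":0,"wy":0,"wz":-0.149,"grip":-1},{"dx":0.0185,"dy":-0.0384,"dz":-0.008,"wx":0,"wy":0,"wz":-0.149,"grip":-1},{"dx":0.0185,"dy":-0.0384,"dz":-0.008,"wx":0,"wy":0,"wz":-0.149,"grip":-1},{"dx":0.0185,"dy":-0.0384,"dz":-0.008,"wx":0,"wy":0,"wz":-0.149,"grip":-1},{"dx":0.0185,"dy":-0.0384,"dz":-0.008,"wx":0,"wy":0,"wz":-0.149,"grip":-1},{"dx":0.0185,"dy":-0.0384,"dz":-0.008,"wx":0,"wy":0,"wz":-0.149,"grip":-1},{"dx":0.0185,"dy":-0.0384,"dz":-0.008,"wx":0,"wy":0,"wz":-0.149,"grip":-1},{"dx":0,"dy":0,"dz":0,"wx":0,"wy":0,"wz":0,"grip":-1},{"dx":0,"dy":0,"dz":0,"wx":0,"wy":0,"wz":0,"grip":-1}]' 
python3 w.py pics/w2.png 66
```

```text
time_s: 1.85
ee_pos: [470.9, -35.1, 157.4]
ee_rot: [-179.9, 0.1, 32.2]
force: [-0.1, 0.2, 0.1]
gripper_width: 91.4
[470.9 -35.1 157.4] [-1.799e+02  1.000e-01  3.220e+01] 91.40199790693029 [ -6.  12. 108.   0.  61.  52.] [-0.1  0.2  0.1]
blue [474.6, -48.3, 58.3, 42.2, 33.2] (311, 207, 49, 65)
 stripe [471.3, -35.6, 31.7, 6.4, 32.1] (317, 225, 9, 40)
blue [464.3, -38.9, 49.4, 12.3, 31.9] (313, 216, 15, 55)
 stripe [471.3, -35.6, 31.7, 6.4, 32.1] (317, 225, 9, 40)
blue [593.5, -230.6, 86.1, 66.9, 122.4] (529, 198, 111, 75)
 stripe [594.1, -188.3, 82.6, 40.7, 163.3] (542, 201, 94, 69)
blue [587.6, 56.9, 92.0, 68.2, 122.2] (242, 0, 119, 98)
 stripe [592.0, 73.1, 20.9, 8.2, 12.2] (271, 0, 20, 33)
```

View pics/w2.png

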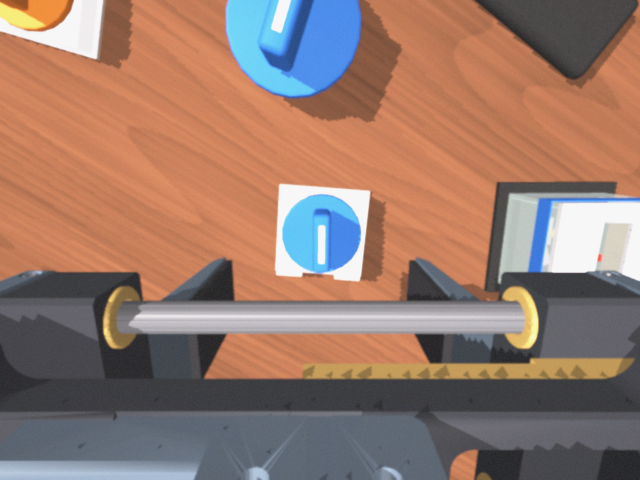

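The wrist view shows the lid centred between the fingers, with its stripe at (321,245). That puts it at (471.3,-35.6) at 32.1°, which agrees with both fixed views. I'll descend to TCP z=36 and grip.

```bash
python3 -m jog '[{"dx":0.001,"dy":-0.0005,"dz":-0.025,"wx":0,"wy":0,"wz":0,"grip":-1},{"dx":0,"dy":0,"dz":-0.035,"wx":0,"wy":0,"wz":0,"grip":-1},{"dx":0,"dy":0,"dz":-0.03,"wx":0,"wy":0,"wz":0,"grip":-1},{"dx":0,"dy":0,"dz":-0.02,"wx":0,"wy":0,"wz":0,"grip":-1},{"dx":0,"dy":0,"dz":-0.011,"wx":0,"wy":0,"wz":0,"grip":-1},{"dx":0,"dy":0,"dz":0,"wx":0,"wy":0,"wz":0,"grip":-1},{"dx":0,"dy":0,"dz":0,"wx":0,"wy":0,"wz":0,"grip":-1}]' 30
python3 -m jog '[{"dx":0,"dy":0,"dz":0,"wx":0,"wy":0,"wz":0,"grip":1},{"dx":0,"dy":0,"dz":0,"wx":0,"wy":0,"wz":0,"grip":1},{"dx":0,"dy":0,"dz":0,"wx":0,"wy":0,"wz":0,"grip":1},{"dx":0,"dy":0,"dz":0,"wx":0,"wy":0,"wz":0,"grip":1},{"dx":0,"dy":0,"dz":0,"wx":0,"wy":0,"wz":0,"grip":1},{"dx":0,"dy":0,"dz":0,"wx":0,"wy":0,"wz":0,"grip":1},{"dx":0,"dy":0,"dz":0,"wx":0,"wy":0,"wz":0,"grip":1},{"dx":0,"dy":0,"dz":0,"wx":0,"wy":0,"wz":0,"grip":1}]' 30
```

```text
time_s: 2.6
ee_pos: [472.9, -34.6, 37.8]
ee_rot: [179.9, -0.1, 32.3]
force: [0.7, -0.8, -0.2]
gripper_width: 91.3
time_s: 3.4
ee_pos: [472.3, -35.1, 36.9]
ee_rot: [180.0, 0.0, 32.2]
force: [0.0, -0.4, 0.6]
gripper_width: 29.9
```

```bash
python3 -m jog '[{"dx":0,"dy":0,"dz":0,"wx":0,"wy":0,"wz":0,"grip":1},{"dx":0,"dy":0,"dz":0,"wx":0,"wy":0,"wz":0,"grip":1},{"dx":0,"dy":0,"dz":0,"wx":0,"wy":0,"wz":0,"grip":1},{"dx":0,"dy":0,"dz":0,"wx":0,"wy":0,"wz":0,"grip":1},{"dx":0,"dy":0,"dz":0,"wx":0,"wy":0,"wz":0,"grip":1},{"dx":0,"dy":0,"dz":0,"wx":0,"wy":0,"wz":0,"grip":1}]' 30
python3 -m jog '[{"dx":0,"dy":0,"dz":0.01,"wx":0,"wy":0,"wz":0,"grip":1},{"dx":0,"dy":0,"dz":0.02,"wx":0,"wy":0,"wz":0,"grip":1},{"dx":0,"dy":0,"dz":0.03,"wx":0,"wy":0,"wz":0,"grip":1},{"dx":0,"dy":0,"dz":0.03,"wx":0,"wy":0,"wz":0,"grip":1},{"dx":0,"dy":0,"dz":0.02,"wx":0,"wy":0,"wz":0,"grip":1},{"dx":0,"dy":0,"dz":0,"wx":0,"wy":0,"wz":0,"grip":1},{"dx":0,"dy":0,"dz":0,"wx":0,"wy":0,"wz":0,"grip":1}]'
```

```text
time_s: 4.0
ee_pos: [472.3, -35.1, 36.9]
ee_rot: [180.0, 0.0, 32.2]
force: [0.0, -0.2, 0.3]
gripper_width: 13.8
time_s: 4.7
ee_pos: [472.0, -35.1, 147.0]
ee_rot: [180.0, -0.0, 32.2]
force: [-0.6, -0.5, -1.6]
gripper_width: 13.9
```

The lid is held: opening 13.8 mm and force -1.6 N. Next I'll carry it over the jar and check there.

```bash
python3 -m jog '[{"dx":0.0116,"dy":-0.02,"dz":0,"wx":0,"wy":0,"wz":0,"grip":1},{"dx":0.02,"dy":-0.035,"dz":0,"wx":0,"wy":0,"wz":0,"grip":1},{"dx":0.0224,"dy":-0.04,"dz":0,"wx":0,"wy":0,"wz":0,"grip":1},{"dx":0.0224,"dy":-0.04,"dz":0,"wx":0,"wy":0,"wz":0,"grip":1},{"dx":0.02,"dy":-0.035,"dz":0,"wx":0,"wy":0,"wz":0,"grip":1},{"dx":0.0116,"dy":-0.02,"dz":0,"wx":0,"wy":0,"wz":0,"grip":1},{"dx":0,"dy":0,"dz":0,"wx":0,"wy":0,"wz":0,"grip":1},{"dx":0,"dy":0,"dz":0,"wx":0,"wy":0,"wz":0,"grip":1},{"dx":0,"dy":0,"dz":0,"wx":0,"wy":0,"wz":0,"grip":1}]'
python3 - <<'E'
from h import *
print(env.state()["ee_pos"])
a=env.grab_frame("wrist")[:,:,::-1]; b=env.grab_frame("scene")[:,:,::-1]
b=cv2.resize(b[170:380,90:310],(400,382)); a=cv2.resize(a,(400,300)); a=cv2.copyMakeBorder(a,0,82,0,0,cv2.BORDER_CONSTANT)
cv2.imwrite("pics/w3.png",np.hstack([a,b]))
E
```

```text
time_s: 5.6
ee_pos: [579.1, -223.8, 145.9]
ee_rot: [-179.9, 0.1, 32.3]
force: [0.5, 0.3, -1.8]
gripper_width: 13.8
[ 579.13847002 -223.82154862  145.89059518]
```

View pics/w3.png

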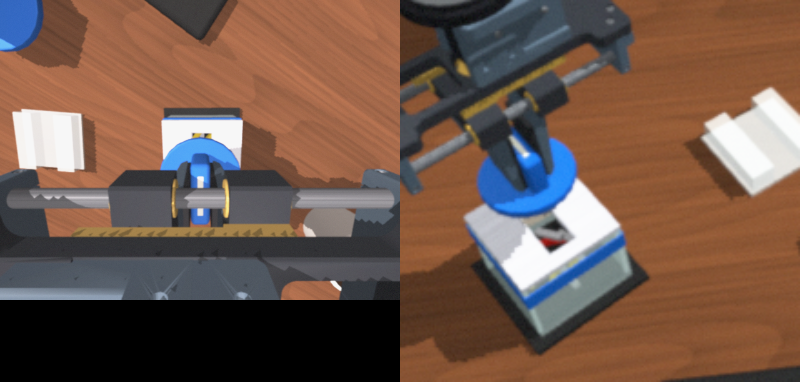

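The lid hangs over the slot with the bar parallel to it. The wrist half shows the slot edge just beyond the disc, at (201,136) in the combined picture. I'll nudge by (1,-1.5) mm and lower in steps, watching the force.

```bash
python3 -m jog '[{"dx":0.001,"dy":-0.0015,"dz":-0.01,"wx":0,"wy":0,"wz":0,"grip":1},{"dx":0,"dy":0,"dz":-0.012,"wx":0,"wy":0,"wz":0,"grip":1},{"dx":0,"dy":0,"dz":-0.007,"wx":0,"wy":0,"wz":0,"grip":1},{"dx":0,"dy":0,"dz":-0.004,"wx":0,"wy":0,"wz":0,"grip":1},{"dx":0,"dy":0,"dz":-0.004,"wx":0,"wy":0,"wz":0,"grip":1},{"dx":0,"dy":0,"dz":-0.004,"wx":0,"wy":0,"wz":0,"grip":1},{"dx":0,"dy":0,"dz":0,"wx":0,"wy":0,"wz":0,"grip":1},{"dx":0,"dy":0,"dz":0,"wx":0,"wy":0,"wz":0,"grip":1}]'
```

```text
time_s: 6.5
ee_pos: [581.4, -226.7, 106.1]
ee_rot: [180.0, -0.0, 32.2]
force: [0.1, 0.4, -1.4]
gripper_width: 13.9
```

The bar is already about 5 mm into the slot with no contact force. Lowering the rest of the way.

```bash
python3 -m jog '[{"dx":0,"dy":0,"dz":-0.004,"wx":0,"wy":0,"wz":0,"grip":1},{"dx":0,"dy":0,"dz":-0.004,"wx":0,"wy":0,"wz":0,"grip":1},{"dx":0,"dy":0,"dz":-0.003,"wx":0,"wy":0,"wz":0,"grip":1},{"dx":0,"dy":0,"dz":-0.002,"wx":0,"wy":0,"wz":0,"grip":1},{"dx":0,"dy":0,"dz":0,"wx":0,"wy":0,"wz":0,"grip":1},{"dx":0,"dy":0,"dz":0,"wx":0,"wy":0,"wz":0,"grip":1}]'
python3 -m jog '[{"dx":0,"dy":0,"dz":-0.001,"wx":0,"wy":0,"wz":0,"grip":1},{"dx":0,"dy":0,"dz":0,"wx":0,"wy":0,"wz":0,"grip":1}]'
```

```text
time_s: 7.1
ee_pos: [581.3, -226.6, 93.0]
ee_rot: [180.0, -0.0, 32.2]
force: [0.3, -0.5, -0.2]
gripper_width: 13.9
time_s: 7.3
ee_pos: [581.4, -226.6, 93.0]
ee_rot: [180.0, -0.0, 32.2]
force: [-1.5, 1.9, 4.7]
gripper_width: 13.8
```

The force rises to 4.7 N at exactly the expected seated height (TCP z=93). Now the quarter turn.

```bash
python3 -m jog '[{"dx":0,"dy":0,"dz":0,"wx":0,"wy":0,"wz":0.07,"grip":1},{"dx":0,"dy":0,"dz":0,"wx":0,"wy":0,"wz":0.11,"grip":1},{"dx":0,"dy":0,"dz":0,"wx":0,"wy":0,"wz":0.12,"grip":1},{"dx":0,"dy":0,"dz":0,"wx":0,"wy":0,"wz":0.12,"grip":1},{"dx":0,"dy":0,"dz":0,"wx":0,"wy":0,"wz":0.12,"grip":1},{"dx":0,"dy":0,"dz":0,"wx":0,"wy":0,"wz":0.12,"grip":1},{"dx":0,"dy":0,"dz":0,"wx":0,"wy":0,"wz":0.12,"grip":1}]'
python3 -m jog '[{"dx":0,"dy":0,"dz":0,"wx":0,"wy":0,"wz":0.12,"grip":1},{"dx":0,"dy":0,"dz":0,"wx":0,"wy":0,"wz":0.12,"grip":1},{"dx":0,"dy":0,"dz":0,"wx":0,"wy":0,"wz":0.12,"grip":1},{"dx":0,"dy":0,"dz":0,"wx":0,"wy":0,"wz":0.12,"grip":1},{"dx":0,"dy":0,"dz":0,"wx":0,"wy":0,"wz":0.12,"grip":1},{"dx":0,"dy":0,"dz":0,"wx":0,"wy":0,"wz":0.12,"grip":1},{"dx":0,"dy":0,"dz":0,"wx":0,"wy":0,"wz":0.071,"grip":1},{"dx":0,"dy":0,"dz":0,"wx":0,"wy":0,"wz":0,"grip":1},{"dx":0,"dy":0,"dz":0,"wx":0,"wy":0,"wz":0,"grip":1},{"dx":0,"dy":0,"dz":0,"wx":0,"wy":0,"wz":0,"grip":1}]'
```

```text
time_s: 8.0
ee_pos: [581.6, -226.4, 93.0]
ee_rot: [179.9, -0.0, 77.2]
force: [-0.8, 1.3, 4.1]
gripper_width: 13.7
time_s: 9.0
ee_pos: [581.7, -226.6, 92.9]
ee_rot: [179.9, 0.0, 122.2]
force: [-0.3, 0.9, 5.4]
gripper_width: 14.0
```

The turn is complete at 122.2°. Releasing, rising and moving aside to look.

```bash
python3 -m jog '[{"dx":0,"dy":0,"dz":0,"wx":0,"wy":0,"wz":0,"grip":-0.2},{"dx":0,"dy":0,"dz":0,"wx":0,"wy":0,"wz":0,"grip":-0.2},{"dx":0,"dy":0,"dz":0,"wx":0,"wy":0,"wz":0,"grip":-0.2},{"dx":0,"dy":0,"dz":0,"wx":0,"wy":0,"wz":0,"grip":-0.2},{"dx":0,"dy":0,"dz":0,"wx":0,"wy":0,"wz":0,"grip":-0.2},{"dx":0,"dy":0,"dz":0,"wx":0,"wy":0,"wz":0,"grip":-0.2},{"dx":0,"dy":0,"dz":0,"wx":0,"wy":0,"wz":0,"grip":-0.2},{"dx":0,"dy":0,"dz":0,"wx":0,"wy":0,"wz":0,"grip":-0.2}]'
python3 -m jog '[{"dx":0,"dy":0,"dz":0.015,"wx":0,"wy":0,"wz":0,"grip":-0.2},{"dx":0,"dy":0,"dz":0.03,"wx":0,"wy":0,"wz":0,"grip":-0.2},{"dx":0,"dy":0,"dz":0.04,"wx":0,"wy":0,"wz":0,"grip":-0.2},{"dx":0,"dy":0,"dz":0.04,"wx":0,"wy":0,"wz":0,"grip":-0.2},{"dx":-0.04,"dy":0,"dz":0.01,"wx":0,"wy":0,"wz":0,"grip":-0.2},{"dx":-0.045,"dy":0,"dz":0,"wx":0,"wy":0,"wz":0,"grip":-0.2},{"dx":-0.045,"dy":0,"dz":0,"wx":0,"wy":0,"wz":0,"grip":-0.2},{"dx":-0.04,"dy":0,"dz":0,"wx":0,"wy":0,"wz":0,"grip":-0.2},{"dx":-0.03,"dy":0,"dz":0,"wx":0,"wy":0,"wz":0,"grip":-0.2},{"dx":0,"dy":0,"dz":0,"wx":0,"wy":0,"wz":0,"grip":-0.2}]'
python3 - <<'E'
from h import *
out=[]
for n,p,box in(("scene",(180,280),(180,380,70,310)),("top",(445,190),(100,300,340,580))):
    im=env.grab_frame(n)[:,:,::-1].copy(); c=env.get_calibration(n)
    H,S,V=cv2.split(cv2.cvtColor(im,cv2.COLOR_BGR2HSV)); X,Y=np.meshgrid(range(640),range(480))
    blue=(H>100)&(H<125)&(S>130)&(np.hypot(X-p[0],Y-p[1])<60)
    b=max(blobs(blue,100),key=lambda q:cv2.contourArea(q[0]))[0]; print(n,"disc z88",rect_on(c,b,88))
    m=np.zeros((480,640),np.uint8); cv2.fillConvexPoly(m,cv2.convexHull(b),1); m=cv2.erode(m,np.ones((3,3)))
    for q,_ in blobs((S<110)&(V>150)&(m>0),8): print(n,"stripe z122",rect_on(c,q,122))
    y0,y1,x0,x1=box; out.append(cv2.resize(im[y0:y1,x0:x1],(400,333),interpolation=cv2.INTER_CUBIC))
cv2.imwrite("pics/end.png",np.hstack(out))
E
```

```text
time_s: 9.8
ee_pos: [581.3, -226.7, 92.0]
ee_rot: [180.0, 0.0, 122.3]
force: [-0.5, -0.2, -0.0]
gripper_width: 54.7
time_s: 10.8
ee_pos: [377.8, -226.0, 227.3]
ee_rot: [-179.9, -0.0, 122.1]
force: [-0.1, -0.4, 0.1]
gripper_width: 54.6
scene disc z88 [586.2, -225.8, 71.5, 69.5, 35.5]
scene stripe z122 [583.4, -226.7, 29.9, 6.2, 121.8]
top disc z88 [582.4, -227.4, 70.1, 68.7, 89.7]
top stripe z122 [582.4, -228.0, 31.1, 5.6, 123.0]
```

View pics/end.png

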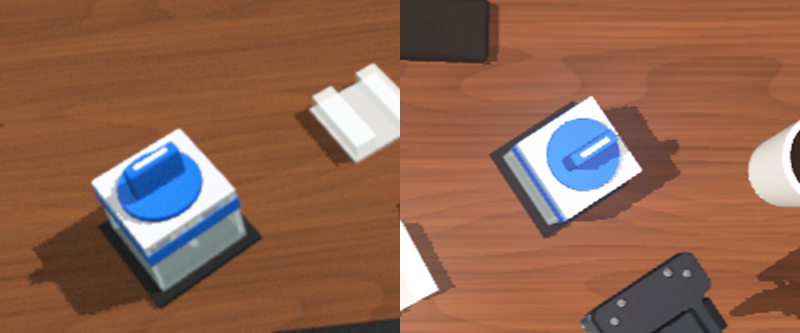

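The end picture shows the lid flat on the jar, disc at combined-picture (160,185) and (585,153), with the fin across the slot. The stripe reads 121.8° and 123.0°, against the slot's 32.2°. The arm is clear, so I'm handing in.

```bash
python3 -c "
from workcell import env
print(env.job_done(), env.state()['time_s'])"
```

```text
the job is handed in; nothing more can be done
the job is handed in; nothing more can be done
```

The jar is closed with the smaller blue lid, and I handed the job in at about 11 s on the robot's clock, against the 43 s limit. I gripped the lid by its fin, lowered it into the slot with the bar already lined up, turned it 90°, released it and moved the arm clear.

**Seating:** Contact came at the expected height (tool at z = 93 mm), and the highest force I read was about 5 N.

**Final checks:**
- **Angle:** the fin stripe reads 121.8° in the scene view and 123.0° in the top view, against 32.2° for the slot, so it is a quarter turn within about 1°.
- **Position:** the stripe's centre is about 2 to 3 mm from the slot centre I first measured, close to the 2 mm calibration error. The scene view puts the disc's centre up to 6 mm off in x, but that oblique outline includes the fin, so I did not rely on it.
- **Flatness:** the stripe positions worked out at the seated height agree within about 2 mm between the two views.

**Orange lid:** I went nowhere near it, but did not measure it again at the end.

**Refused moves:** my first two were refused because the rows left out some keys. The arm did not move, and I resent them in full.

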